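# Load a wheel carrier under the sprung guard flap

### The job

Press the long treadle of the loading fixture down with one fingertip to hold its spring-closed guard flap open and, keeping it held, push the wheel carrier by its upright rear tab with the other fingertip along the lane and under the flap, right up to the back stop. Then let go of the treadle so that the flap shuts fully behind the carrier. Only push: do not pick up or tip the carrier, and leave the other things on the bench where they are.

Things in the scene. Friction and masses are not known exactly. Their poses are not given: they have to be found in the camera images.
- fixture: Fixed aluminium base plate, 12 mm thick, its top the lane floor. Origin on the bench under the lane's centre line. Local x runs along the lane towards the back stop, local y across (treadle on +y), z up; all 'local' mm here are in this frame, z from the bench. Plate: local x -135..135, y -55..95. Turned up to 0.35 rad. Lane: 6 mm high rails, 44 mm apart inside, local x -110..110.
- stop (a point): Middle of the face of the back stop at the lane's end (local x 104, y 0, z 22), a fixed steel block 56 mm wide, 20 mm high above the lane floor. The carrier's nose ends against it.
- flap (a joint): Flap angle, rad: 0 shut (its spring holds it so), 0.72 fully open (hard stop). Flap and treadle are one rigid piece. The flap is a hood with a clear top (z 36..39) over local x 46..112, y -28..44; its side away from the treadle swings up, to about z 80. From 0.55 up the carrier passes freely. Only the treadle opens it: the carrier pushed against it does not.
- mouth (a point): Lane floor at the foot of the flap's front (local x 46, y 0, z 12). The front is dark steel, 4 mm thick (local x 46..50), with two teeth (local y 11..21 either side) that reach down to z 16 when shut and stop the carrier; the notch between them, 22 mm wide and up to z 28, takes the carrier's neck.
- hinge (a point): Point on the hinge line of flap and treadle, which runs along local x at local y 44, z 22; this point is level with the treadle's middle (local x -40).
- treadle (a point): Middle of the treadle's upper face: flat rubber-topped plate 150 mm long (local x -115..35), 40 mm wide, beside the lane. Flap shut: slopes up away from the lane at 0.70 rad, outer edge at local y 74, z 52. Pressed to 0.70 rad: level, top at z 26, local y 47..87. 3 to 8 N at local y 65 holds it; it springs back when let go. A fingertip can slide along it in local x while holding it.
- carrier: Black plastic carrier, 78 mm long, 0.1 to 0.21 kg, in the lane. Origin under its body's centre, on the lane floor; own x to its nose (as local x). Body 50 x 40 x 12 mm (own x -25..25), flat copper wheel on top (18 mm high in all); neck 12 mm wide, 10 high (own x -45..-25); upright tab at the rear (own x -53..-45). Starts 10 to 40 mm before the teeth; seated: local x 79.
- tab (a point): Middle of the rear face of the carrier's upright tab (own x -53), 17 mm above the lane floor (29 above the bench). The tab is 8 mm thick, 32 mm wide, its top 34 mm above the lane floor. With the carrier seated this face is at local x 26 and the tab stays outside the shut flap.
- spindle_block: Bystander: wooden block 100 x 50 x 30 mm with three small copper wheels on upright steel shanks, 65 mm high overall; origin under its centre.
- paste_jar: Bystander: closed jar, 48 mm across, 55 mm high; origin under its centre.
- driver: Bystander: screwdriver 160 mm long, lying flat.
- tumbler: Bystander: empty glass cup, 68 mm across, 85 mm high; origin under its centre.
- collar: Bystander: steel collar, 44 mm across, 14 mm high; origin under its centre.
- loose_spindle: Bystander: brass spindle standing on its 36 mm foot, 50 mm high; origin under its centre.
- glass_blank: Bystander: glass disc, 60 mm across, 10 mm thick, lying flat; origin under its centre.
There are look-alikes about, which are no part of the job. What is shaped like the carrier but red is not meant.

How it is judged:
On the way, in this order (a step that is already met when the one before it is completed fails the run):
1. the flap is held open while the carrier is still in front of it (value of joint flap above 0.4 rad and x of carrier in the frame of fixture below 0.022 m), for 0.1 s.
2. the carrier is up to the back stop while the flap is still held open (value of joint flap above 0.4 rad and x of carrier in the frame of fixture above 0.0745 m), for 0.1 s.
At the end, for the whole second after the job is handed in: The carrier lies flat on the lane floor with its front within 4.5 mm of the back stop, at rest, and the flap is shut behind it (joint below 0.05 rad) (x of carrier in the frame of fixture between 0.0745 and 0.083 m and y of carrier in the frame of fixture between -0.006 and 0.006 m and z of carrier in the frame of fixture between 0.008 and 0.017 m and value of joint flap below 0.05 rad and linear speed of carrier below 0.01 m/s); the robot touches nothing.
It fails at once if the carrier is lifted more than 12 mm off the lane floor (z of carrier in the frame of fixture above 0.024 m).
It fails at once if the carrier is tipped by more than 0.35 rad (angle between carrier's own z axis and vertical above 0.35 rad).
It fails at once if any other thing on the bench is moved by more than 30 mm (distance of any of spindle_block, paste_jar, driver, tumbler, collar, loose_spindle, glass_blank from where it was at the start of the episode above 0.03 m).
It also fails if it takes over 38 s, if anything falls off the work surface, if the arm or the gripper's body presses on something with over 40 N, if the wrist force passes 120 N, or if a joint passes its speed limit or range.

### The arm

A 7-joint arm with a two-finger parallel gripper is mounted at the origin on the work surface. World frame = base frame: x ahead of the robot, y to its left, z up, the work surface at z = 0. Lengths are in m, angles in rad, forces in N, time in s.
With the tool pointing down it reaches from about 0.4 to 0.85 m from the base axis. Payload 10.4 kg.
Tool frame: the origin (TCP) lies midway between the tips of the shut fingers; the grasp point (between the pads) lies 19 mm behind it; z points along the fingers, x is the direction in which the jaws open and shut, and the axes are right-handed (so a half turn about z gives the same grasp; the last joint's range is limited). The gripper opens to 85 mm and grips with 20 to 120 N. Pads are 22 mm wide; open, the fingers measure 114 mm over their backs; the gripper's body (76 mm by 85 mm) begins 54 mm behind the grasp point. The pads swing forward as they close: fully open they stand 13 mm farther back than shut.
Start: joints at [1.154, 0.332, -0.065, 1.46, 0.022, 1.35, -0.088], TCP at [0.24, -0.577, 0.231] pointing down, gripper open.
Joint ranges: [-2.6, 2.6], [-0.5, 2.12], [-1.47, 1.34], [0.16, 2.42], [-1.27, 4.41], [0.06, 2.06], [-2.6, 2.6]. Speed limits (rad/s): [2.22, 2.22, 2.79, 2.79, 3.14, 3.14, 3.14].

### API

Orientations are given as a unit quaternion [x, y, z, w].
In Python, from workcell import telemetry, eyes, order gives the robot as it stands.
- The arm moves only by the tool servo_tool, never from a script. Its argument "deltas" is a list of rows, each a list of 3 entries, a list of its own where there are three numbers: the shift along the tool's x, y, z in cm, then the turn about the tool's z in rad, then the finger opening in cm, from 0 to 8.54. A call has 1 to 12 rows; each row shifts and turns the pose as measured when the row begins, along the tool's axes as they then stand; what a row does not reach is not made up. A row lasts 1/12 s, in which the tool goes at most 41.7 mm and 7.16 degrees, less where a joint would pass 70% of its speed; a pose out of reach is approached as far as the arm can. A call is refused whole if a number of a shift passes 4.17 or a number of a turn 0.125, either way. A call with a gripper value outside its range is refused whole. The fingers move at their own pace and stop on an object; "force" is the grip in N (left out, the last holds). Time passes only in rows, so rows that do not move let the fingers close. It gives the time, the measured TCP pose, the force and the opening at its end, in the units of the state.
- telemetry.get_obs(): the state, without advancing time (a new reading comes with each control period).
- eyes.camera(name): name is "side" or "top"; returns (picture, depth): 400x640x3 uint8, blue, green, red; 400x640 float32, m along the optical axis (not along the pixel's ray), 0 where there is no reading.
- eyes.calibration(name): a dict with "fx", "fy", "cx", "cy" (pixels), "rvec" (rotation vector, rad) and "tvec" (3), from world to camera coordinates, as OpenCV has them. Camera axes: x right, y down, z forward; pixel columns grow to the right and rows downward; lengths in m; the calibration is good to about 2 mm. A picture is of the moment at which its call begins. calibration takes no time and is no camera call.
- order.hand_in(): hands the job in, once; it reports no verdict.
The state is a dict: "clock": time; "joint_pos": joint angles; "joint_velocities": joint speeds; "tau": joint torques, N m; "position": TCP position; "ee_rot": TCP orientation; "ft_force": force on the tool from outside, world axes, zero at the start; "torque": the same for the moment, N m; "grip_width": opening from 0.0 (shut) to 1.0 (fully open).
Only numpy, scipy, OpenCV 4.12 (cv2) and the standard library are available. Lean on these libraries where they do the work, as an engineer would, in place of code of your own. Each camera call takes 0.05 s, during which the arm holds its last target. There are 200 camera calls.

## Working session

There is one attempt and no reset: what is moved stays moved. The work goes in short steps, Python scripts to look and compute and a tool call to move; the robot and the scene stay as the last step left them, time stands still between calls to the robot, and variables do not carry over. Pictures are saved under pics/ and viewed, about 8 in all and at most 12, crops included, and the job is handed in when it is done.

Besides the shell and the picture viewer there is one more tool, called after "Request:" in YAML: its name, and indented under it one key for each argument. servo_tool: Moves the arm, as the interface text tells. Its arguments: {"type":"object","properties":{"deltas":{"type":"array"},"force":{"type":"number"}},"required":["deltas"]}

```bash
mkdir -p pics; cat > h.py <<'E'
import numpy as np, cv2
from scipy.spatial.transform import Rotation as R
from workcell import telemetry, eyes, order
def cal(n):
    c=eyes.calibration(n); K=np.array([[c['fx'],0,c['cx']],[0,c['fy'],c['cy']],[0,0,1.]])
    return K,R.from_rotvec(np.ravel(c['rvec'])).as_matrix(),np.ravel(c['tvec'])
def ray(n,u,v,z):
    K,Rm,t=cal(n); d=Rm.T@np.linalg.solve(K,[u,v,1.]); o=-Rm.T@t
    return o+d*(z-o[2])/d[2]
def cloud(n,D):
    K,Rm,t=cal(n); v,u=np.indices(D.shape); P=np.stack([(u-K[0,2])/K[0,0]*D,(v-K[1,2])/K[1,1]*D,D],-1)
    return (P-t)@Rm
def proj(n,p):
    K,Rm,t=cal(n); q=K@(Rm@np.asarray(p)+t); return q[:2]/q[2]
E
python3 - <<'E'
from h import *
s=telemetry.get_obs(); print(s)
for n in('top','side'):
    im,D=eyes.camera(n); cv2.imwrite(f'pics/{n}0.png',im); np.save(f'{n}0.npy',D)
    K,Rm,t=cal(n); print(n,K[0,0],-Rm.T@t,Rm.T@[0,0,1])
E
```

```text
{'clock': 0.0, 'joint_pos': array([ 1.15439524,  0.33283403, -0.06467983,  1.46091817,  0.02160013,
        1.34986707, -0.08848853]), 'joint_velocities': array([ 3.88902891e-05,  5.23873294e-04,  3.40487491e-04, -6.74814370e-05,
       -5.88815457e-04, -3.04995016e-04, -5.72875481e-04]), 'tau': array([-5.73907491e-04, -6.25434494e+01,  4.89726558e-02, -3.91618502e+01,
        1.61136850e-02,  9.89917084e-03,  3.05651406e-05]), 'position': array([ 0.23966321, -0.57684107,  0.23055055]), 'ee_rot': array([ 8.31779011e-01, -5.55106507e-01, -5.71651404e-04, -3.41065447e-04]), 'ft_force': array([ 0.28113071, -0.1339705 ,  1.02596232]), 'torque': array([ 0.03145305, -0.00615924,  0.02287622]), 'grip_width': 0.9999685210929582}
top 434.90801116705325 [0.40361361 0.08331909 0.84816047] [ 0.18742703  0.01684852 -0.98213402]
side 476.71409147633693 [-0.27384942  0.46909542  0.67342441] [ 0.75482053 -0.34553676 -0.55753952]
```

View pics/top0.png

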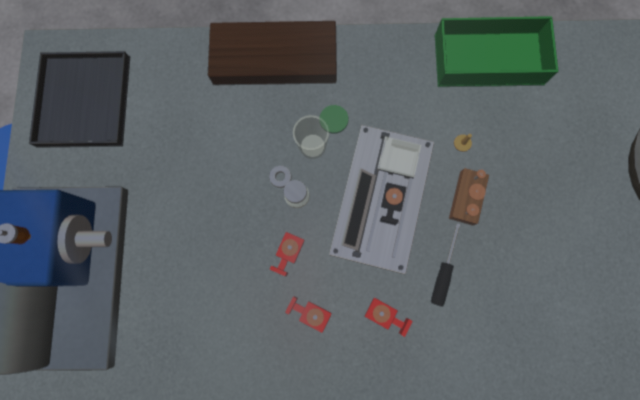

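View pics/side0.png

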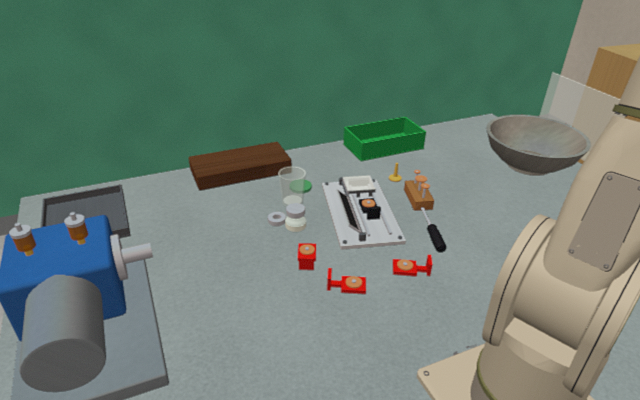

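```bash
cat > m.py <<'E'
from h import *
def fixture(n,box):
    im=cv2.imread(f'pics/{n}0.png'); hsv=cv2.cvtColor(im,cv2.COLOR_BGR2HSV)
    x0,y0,x1,y1=box
    m=np.zeros(im.shape[:2],np.uint8); m[y0:y1,x0:x1]=((hsv[y0:y1,x0:x1,2]>140)&(hsv[y0:y1,x0:x1,1]<50))*255
    m=cv2.morphologyEx(m,cv2.MORPH_OPEN,np.ones((3,3),np.uint8))
    c=max(cv2.findContours(m,cv2.RETR_EXTERNAL,cv2.CHAIN_APPROX_NONE)[0],key=cv2.contourArea)
    h=cv2.convexHull(c)[:,0]
    W=np.array([ray(n,u,v,.012)[:2] for u,v in h],np.float32)
    (cx,cy),(a,b),ang=cv2.minAreaRect(W*1000)
    print(n,'rect mm',cx,cy,a,b,ang); print(cv2.boxPoints(((cx,cy),(a,b),ang)))
fixture('top',(325,115,440,280)); fixture('side',(318,172,408,250))
for p in[(395,182),(384,218)]:print(p,ray('top',*p,.03))
im=cv2.imread('pics/top0.png')
cv2.imwrite('pics/crop.png',cv2.resize(im[115:285,320:490],None,fx=3.5,fy=3.5,interpolation=cv2.INTER_CUBIC)[:595])
E
python3 m.py
```

```text
top rect mm 559.3090209960938 -41.454498291015625 93.7903060913086 264.6514892578125 75.34465026855469
[[ 419.4238    -53.344975]
 [ 675.4649   -120.30289 ]
 [ 699.1942    -29.564022]
 [ 443.15314    37.39389 ]]
side rect mm 569.7418212890625 -39.80143737792969 247.38134765625 340.245361328125 66.73897552490234
[[ 364.59952    -86.25298  ]
 [ 677.1881    -220.6229   ]
 [ 774.88416      6.6501083]
 [ 462.29553    141.02002  ]]
(395, 182) [ 0.59018771 -0.04026099  0.03      ]
(384, 218) [ 0.52053415 -0.01684441  0.03      ]
```

View pics/crop.png

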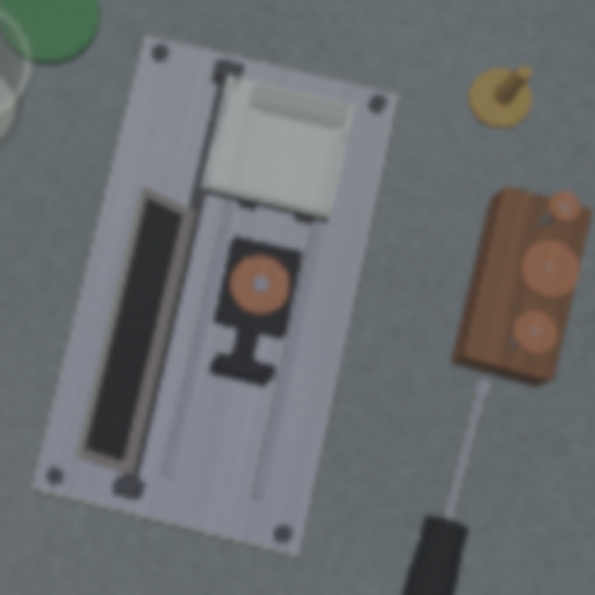

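The crop shows the plate corners at about (145,37), (398,95), (298,553) and (33,490). The black carrier is in the lane, with its wheel at (260,284) and its tab at (243,368). The flap hood is at (280,148) and the treadle at (135,330).
Things that could be taken for the carrier, in top-view pixels: black carrier (393,200), and red ones at (288,252), (310,315) and (388,316). I choose the black one.

```bash
cat > f.py <<'E'
from h import *
o=lambda c:((c[0]+.5)/3.5-.5+320,(c[1]+.5)/3.5-.5+115)
C=[(145,37),(398,95),(298,553),(33,490)]
W=np.array([ray('top',*o(c),.012)[:2] for c in C]); L=np.array([[135,95],[135,-55],[-135,-55],[-135,95]])/1e3
H=L.mean(0); A=L-H; B=W-W.mean(0)
th=np.arctan2((A[:,0]*B[:,1]-A[:,1]*B[:,0]).sum(),(A*B).sum()); c,s=np.cos(th),np.sin(th); Rz=np.array([[c,-s],[s,c]])
t=W.mean(0)-Rz@H
E
cat > f2.py <<'E'
from f import *
print('th',th,'origin',t,'resid mm',(L@Rz.T+t-W)*1e3)
loc=lambda p:(Rz.T@(np.asarray(p)[:2]-t))*1e3
for nm,c,z in[('wheel',(260,284),.030),('tabtop',(243,366),.046),('tab rear edge l',(212,372),.046),('tab rear edge r',(270,384),.046),('treadle outer far',(147,190),.05),('treadle outer near',(80,455),.05),('jar',None,0)]:
    if c: print(nm,loc(ray('top',*o(c),z)))
D=np.load('top0.npy');P=cloud('top',D)
for nm,c in[('wheel',(260,284)),('treadle',(135,330)),('hood',(280,148)),('plate',(360,250)),('tab',(243,368))]:
    u,v=o(c);p=P[int(round(v)),int(round(u))];print(nm,loc(p),p)
Y=R.from_quat(telemetry.get_obs()['ee_rot']).as_matrix();print(Y)
E
python3 f2.py
```

```text
th -0.2531370398193698 origin [ 0.56009322 -0.03647396] resid mm [[ 2.000548    0.81682343]
 [ 1.25883559 -1.04483457]
 [-2.93070268 -1.1377467 ]
 [-0.32868091  1.36575784]]
wheel [3.18769952 0.07765489]
tabtop [-45.87676144   0.81216514]
tab rear edge l [-52.9588768   16.02263551]
tab rear edge r [-51.82353586 -15.08571463]
treadle outer far [34.61709596 72.09423881]
treadle outer near [-112.88210969   73.53531389]
wheel [ 3.35693593 -0.37119529] [ 0.56325021 -0.03767405  0.027583  ]
treadle [-40.48661672  61.04532925] [0.53618518 0.0327655  0.0428825 ]
hood [78.79795727  5.74231282] [ 0.63781813 -0.05064899  0.03719336]
plate [ 39.81704322 -50.85167172] [ 0.58590595 -0.09567694  0.01085388]
tab [-47.09879791   0.4829321 ] [ 0.51461634 -0.02421089  0.04452991]
[[ 3.83699812e-01 -9.23457713e-01 -5.53304845e-04]
 [-9.23456960e-01 -3.83700207e-01  1.18077609e-03]
 [-1.30269997e-03  5.78896478e-05 -9.99999150e-01]]
```

Fixture: origin about (0.560,-0.036), yaw -0.253. The carrier is at local x≈3 and its tab face at about -50, both agreeing with the given sizes. First I turn the tool so that its x axis lies along local -y.

Request:
servo_tool:
  deltas:
    - [[0,0,0],0.12,5.0]
    - [[0,0,0],0.12,5.0]
    - [[0,0,0],0.12,5.0]
    - [[0,0,0],0.12,5.0]
    - [[0,0,0],0.12,5.0]
    - [[0,0,0],0.05,5.0]
  force: 60

```text
clock: 0.6
position: [0.2389, -0.5756, 0.2275]
ee_rot: [-0.601, 0.8, 0.003, 0.001]
ft_force: [-0.8, 0.2, -0.5]
grip_width: 0.58
```

```bash
cat > g.py <<'E'
from f import *
import sys
def show(tx=-.072,ty=.0325,tz=.12):
    s=telemetry.get_obs(); M=R.from_quat(s['ee_rot']).as_matrix(); p=s['position']
    print('t',s['clock'],'local mm',Rz.T@(p[:2]-t)*1e3,'z',p[2]*1e3,'open mm',s['grip_width']*85.4,'F',s['ft_force'].round(2),'M',s['torque'].round(2))
    x=np.r_[-Rz[:,1],0]; print('yaw turn needed',-np.arctan2(M[0,0]*x[1]-M[1,0]*x[0],M[:,0]@x),'z-axis',M[:,2].round(4))
    g=np.r_[Rz@[tx,ty]+t,tz]; print('delta cm tool',(M.T@(g-p)*100).round(2))
    print('j',s['joint_pos'].round(2))
if __name__=='__main__': show(*[float(a)/1e3 for a in sys.argv[1:]])
E
python3 g.py
```

```text
t 0.6 local mm [-175.97260045 -602.36398287] z 227.50482169363954 open mm 49.51375263042601 F [-0.76  0.17 -0.52] M [-0.02  0.04  0.04]
yaw turn needed -0.029328073329217306 z-axis [-0.0029  0.0063 -1.    ]
delta cm tool [-63.71  -8.58  11.04]
j [ 1.08  0.33  0.03  1.47 -0.01  1.35 -0.74]
```

Request:
servo_tool:
  deltas:
    - [[-4,-0.6,0],-0.03,5.0]
    - [[-4,-0.6,0],0,5.0]
    - [[-4,-0.6,0],0,5.0]
    - [[-4,-0.6,0],0,5.0]
    - [[-4,-0.6,0],0,5.0]
    - [[-4,-0.6,0],0,5.0]
    - [[-4,-0.6,0],0,5.0]
    - [[-4,-0.6,0],0,5.0]
    - [[-4,-0.6,0],0,5.0]
    - [[-4,-0.6,0],0,5.0]
    - [[-4,-0.6,0],0,5.0]
    - [[-4,-0.6,0],0,5.0]

```text
clock: 1.6
position: [0.4298, -0.122, 0.2232]
ee_rot: [-0.605, 0.796, 0.006, -0.003]
ft_force: [1.7, -1.2, 0.6]
grip_width: 0.583
```

```bash
python3 g.py
```

```text
t 1.6 local mm [-104.77734561 -115.39488462] z 223.223827727762 open mm 49.78992170550269 F [ 1.73 -1.24  0.57] M [-0.04 -0.12  0.01]
yaw turn needed -0.018695734266979753 z-axis [-0.0118  0.0068 -0.9999]
delta cm tool [-14.81  -3.14  10.33]
j [ 0.6  -0.03 -0.41  1.89 -0.02  1.29 -1.65]
```

Request:
servo_tool:
  deltas:
    - [[-3,-0.6,0],-0.02,5.0]
    - [[-3,-0.6,0],0,5.0]
    - [[-3,-0.6,0],0,5.0]
    - [[-3,-0.6,0.5],0,5.0]
    - [[-2,-0.4,2],0,5.0]
    - [[-0.8,-0.3,2.5],0,5.0]
    - [[0,0,2.5],0,5.0]
    - [[0,0,2],0,5.0]
    - [[0,0,0.5],0,5.0]
    - [[0,0,0],0,5.0]

```text
clock: 2.43
position: [0.499, 0.0347, 0.1198]
ee_rot: [-0.619, 0.785, 0.007, -0.001]
ft_force: [-0.4, -0.9, 0.1]
grip_width: 0.586
```

```bash
python3 g.py
```

```text
t 2.4333 local mm [-76.98658095  53.56521665] z 119.77528104673405 open mm 50.007342563543155 F [-0.42 -0.92  0.15] M [-0.05  0.06 -0.03]
yaw turn needed 0.018142685079914206 z-axis [-0.0097  0.0105 -0.9999]
delta cm tool [ 2.11 -0.46 -0.04]
j [ 0.38  0.21 -0.58  1.89  0.12  1.09 -2.05]
```

Request:
servo_tool:
  deltas:
    - [[1,-0.1,0],0.02,5.0]
    - [[0.9,-0.1,1],0,5.0]
    - [[0.1,-0.1,1.5],0,5.0]
    - [[0.1,0,1],0,5.0]
    - [[0,0,0],0,5.0]
    - [[0,0,0],0,5.0]

```text
clock: 2.93
position: [0.4984, 0.0075, 0.0867]
ee_rot: [-0.608, 0.794, 0.004, 0.001]
ft_force: [0.4, -0.4, 0.4]
grip_width: 0.589
```

```bash
python3 - <<'E'
from h import *
import g; g.show(-.074,.0325,.08)
a,_=eyes.camera('top'); b,_=eyes.camera('side')
a=cv2.resize(a[110:290,310:470],(640,720),interpolation=cv2.INTER_CUBIC)[:590]
b=b[160:260,290:440]; b=cv2.resize(b,None,fx=5,fy=5,interpolation=cv2.INTER_CUBIC)
cv2.imwrite('pics/t1.png',a); cv2.imwrite('pics/s1.png',b)
E
```

```text
t 2.9333 local mm [-70.77353984  27.08366922] z 86.74138745534755 open mm 50.27772493102083 F [ 0.43 -0.45  0.38] M [-0.01 -0.03  0.04]
yaw turn needed -0.009535351300640964 z-axis [-0.0037  0.0083 -1.    ]
delta cm tool [-0.53  0.32  0.68]
j [ 0.4   0.24 -0.55  1.93  0.14  1.01 -2.05]
```

View pics/s1.png

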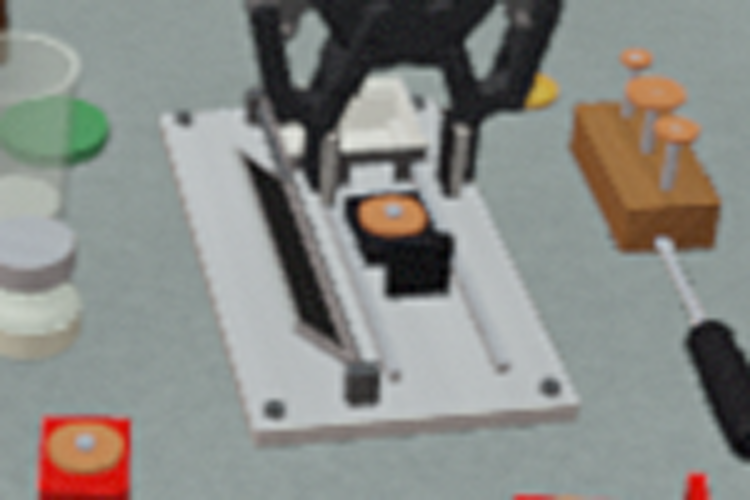

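Close side view: the fingers hang above the fixture with the tips at about crop (328,200) and (455,190). The treadle is at (295,245), and the carrier's wheel is at (393,213) with its tab at (418,270). I check the tips' local positions next.

```bash
python3 - <<'E'
from f import *
for z in(.075,.082,.087):
  for c in((328,200),(455,190)):
    p=ray('side',290+c[0]/5,160+c[1]/5,z);print(z,Rz.T@(p[:2]-t)*1e3)
for c,z in(((418,235),.046),((393,213),.03)):
    p=ray('side',290+c[0]/5,160+c[1]/5,z);print(z,Rz.T@(p[:2]-t)*1e3)
E
```

```text
0.075 [-53.04671432  48.32627632]
0.075 [-52.38365383 -11.64273149]
0.082 [-63.35135375  51.04330853]
0.082 [-62.69604933  -8.22421878]
0.087 [-70.71181048  52.98404582]
0.087 [-70.06204612  -5.78242399]
0.046 [-44.88730448   1.54964845]
0.03 [-2.10649229  1.84445045]
```

Request:
servo_tool:
  deltas:
    - [[-0.5,0.3,0.5],0,5.0]
    - [[-0.1,0.1,1.2],0,5.0]
    - [[0,0,1],0,5.0]
    - [[0,0,0],0,5.0]
    - [[0,0,0],0,5.0]

```text
clock: 3.45
position: [0.4967, 0.0166, 0.0587]
ee_rot: [-0.609, 0.793, 0.004, 0.002]
ft_force: [0.4, 0.8, 0.7]
grip_width: 0.58
```

```bash
python3 g.py -74 32.5 40
```

```text
t 3.45 local mm [-74.64198082  35.48273066] z 58.74490590284627 open mm 49.497145925467464 F [0.39 0.75 0.7 ] M [-0.05 -0.01  0.01]
yaw turn needed -0.007597694423586641 z-axis [-8.0e-04  8.4e-03 -1.0e+00]
delta cm tool [ 0.31 -0.07  1.87]
j [ 0.38  0.28 -0.55  1.96  0.17  0.95 -2.09]
```

Request:
servo_tool:
  deltas:
    - [[0.1,0,0.6],0,5.0]
    - [[0.1,0,0.6],0,5.0]
    - [[0,0,0.6],0,5.0]
    - [[0,0,0.6],0,5.0]
    - [[0,0,0.3],0,5.0]
    - [[0,0,0.1],0,5.0]

```text
clock: 3.95
position: [0.4975, 0.0155, 0.0287]
ee_rot: [-0.609, 0.793, 0.003, 0.004]
ft_force: [-0.2, 2.2, 4.2]
grip_width: 0.586
```

```bash
python3 g.py -74 32.5 25
```

```text
t 3.95 local mm [-73.63005753  34.63118146] z 28.729401135895486 open mm 50.06196464192076 F [-0.25  2.24  4.19] M [0.58 0.06 0.04]
yaw turn needed -0.007196680365368437 z-axis [ 0.0017  0.0095 -1.    ]
delta cm tool [0.22 0.04 0.37]
j [ 0.37  0.33 -0.54  1.98  0.2   0.89 -2.11]
```

Request:
servo_tool:
  deltas:
    - [[0.1,0,0.4],0,5.0]
    - [[0,0,0.2],0,5.0]
    - [[0,0,0],0,5.0]

```text
clock: 4.2
position: [0.498, 0.0158, 0.0229]
ee_rot: [-0.61, 0.793, 0.003, 0.004]
ft_force: [-0.6, 0.2, 3.6]
grip_width: 0.585
```

```bash
python3 - <<'E'
from h import *
import g; g.show(-.074,.0325,.022)
b,D=eyes.camera('side'); b=b[160:260,290:440]; b=cv2.resize(b,None,fx=5,fy=5,interpolation=cv2.INTER_CUBIC)
cv2.imwrite('pics/s2.png',b)
E
```

```text
t 4.2 local mm [-73.1681292   35.07591805] z 22.8988992520387 open mm 49.949560392963946 F [-0.64  0.22  3.62] M [0.02 0.28 0.04]
yaw turn needed -0.006163185937713622 z-axis [ 0.0031  0.0106 -0.9999]
delta cm tool [0.26 0.08 0.09]
j [ 0.36  0.34 -0.54  1.98  0.21  0.88 -2.11]
```

View pics/s2.png

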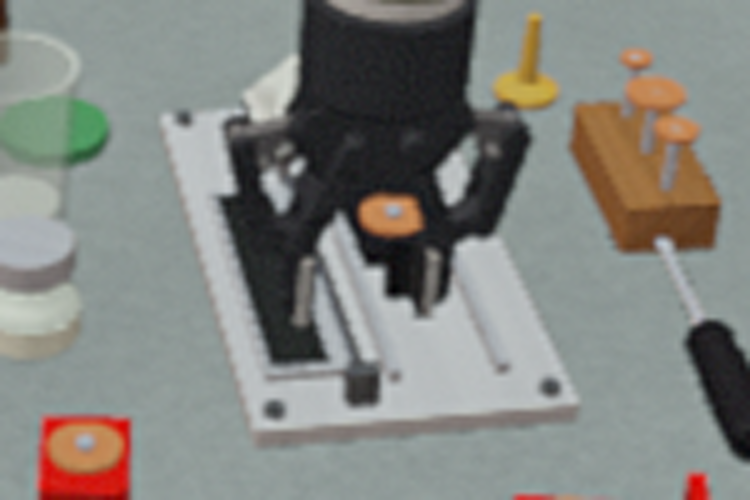

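The treadle is now level and the flap stands tilted open at crop (265,90). The left tip is on the treadle at (302,325) and the right tip is behind the tab at (425,310). I start the push in small chunks, with tool -y = local +x.

Request:
servo_tool:
  deltas:
    - [[0.1,-0.3,0],0,5.0]
    - [[0.1,-0.3,0.05],0,5.0]
    - [[0,-0.3,0.05],0,5.0]
    - [[0,-0.3,0.05],0,5.0]
    - [[0,-0.3,0.05],0,5.0]
    - [[0,-0.3,0.05],0,5.0]

```text
clock: 4.75
position: [0.5059, 0.012, 0.0218]
ee_rot: [-0.612, 0.791, 0.01, -0.005]
ft_force: [-23.8, 2.1, 34.4]
grip_width: 0.586
```

```bash
python3 - <<'E'
from f import *
for c in((302,325),(425,312)):
    p=ray('side',290+c[0]/5,160+c[1]/5,.026);print('tip',Rz.T@(p[:2]-t)*1e3)
import g; g.show(.015,.0335,.022)
E
```

```text
tip [-80.83172596  63.64393693]
tip [-78.4320155    5.10094933]
t 4.75 local mm [-64.54968583  33.32686322] z 21.787691672634494 open mm 50.034514413486775 F [-23.77   2.06  34.36] M [1.34 5.11 0.73]
yaw turn needed -0.0007792766694560038 z-axis [-0.019   0.0096 -0.9998]
delta cm tool [-0.02 -7.95 -0.19]
j [ 0.36  0.37 -0.53  1.94  0.22  0.91 -2.1 ]
```

Pressed onto the hard stop (34 N), so rubber friction resists the slide. I ease up a little.

Request:
servo_tool:
  deltas:
    - [[0,0,-0.15],0,5.0]
    - [[0,0,-0.1],0,5.0]
    - [[0,0,0],0,5.0]

```text
clock: 5.0
position: [0.5053, 0.0109, 0.0254]
ee_rot: [-0.612, 0.791, 0.01, -0.006]
ft_force: [-1.5, 1.6, 4.1]
grip_width: 0.587
```

```bash
python3 g.py 15 33.5 23
```

```text
t 5.0 local mm [-64.89040318  32.19227177] z 25.383883463673694 open mm 50.14273354635326 F [-1.55  1.61  4.05] M [0.55 0.48 0.1 ]
yaw turn needed -0.00045465396902549446 z-axis [-0.0219  0.0076 -0.9997]
delta cm tool [-0.13 -7.99  0.05]
j [ 0.36  0.36 -0.53  1.94  0.21  0.92 -2.1 ]
```

Request:
servo_tool:
  deltas:
    - [[0,-0.35,0.02],0,5.0]
    - [[0,-0.35,0.02],0,5.0]
    - [[0,-0.35,0],0,5.0]
    - [[0,-0.35,0],0,5.0]
    - [[0,-0.35,0],0,5.0]
    - [[0,-0.35,0],0,5.0]

```text
clock: 5.5
position: [0.5237, 0.0053, 0.0231]
ee_rot: [-0.612, 0.791, 0.012, -0.01]
ft_force: [-7.0, 2.8, 7.6]
grip_width: 0.583
```

```bash
python3 g.py 15 33.5 24
```

```text
t 5.5 local mm [-45.71412972  31.35203693] z 23.14234865941276 open mm 49.83016964539648 F [-6.99  2.76  7.6 ] M [0.52 1.31 0.04]
yaw turn needed -0.00017232171654420458 z-axis [-0.0305  0.0073 -0.9995]
delta cm tool [-0.22 -6.07 -0.28]
j [ 0.35  0.41 -0.52  1.89  0.23  0.94 -2.09]
```

Request:
servo_tool:
  deltas:
    - [[-0.05,-0.35,-0.03],0,5.0]
    - [[-0.05,-0.35,-0.02],0,5.0]
    - [[-0.05,-0.35,-0.02],0,5.0]
    - [[-0.03,-0.35,-0.02],0,5.0]
    - [[0,-0.35,-0.02],0,5.0]
    - [[0,-0.35,-0.02],0,5.0]

```text
clock: 6.0
position: [0.5395, 0.0029, 0.0228]
ee_rot: [-0.613, 0.79, 0.018, -0.017]
ft_force: [-10.2, 1.4, 13.5]
grip_width: 0.585
```

```bash
python3 - <<'E'
from h import *
import g; g.show(.015,.0335,.024)
b,D=eyes.camera('side'); b=b[160:260,290:440]; b=cv2.resize(b,None,fx=5,fy=5,interpolation=cv2.INTER_CUBIC)
cv2.imwrite('pics/s3.png',b)
E
```

```text
t 6.0 local mm [-29.81941087  32.99069734] z 22.784861359531252 open mm 49.9476105070017 F [-10.16   1.39  13.5 ] M [0.8  2.31 0.24]
yaw turn needed 0.0016066747145808895 z-axis [-0.0482  0.0074 -0.9988]
delta cm tool [-0.04 -4.47 -0.34]
j [ 0.34  0.45 -0.51  1.83  0.24  0.98 -2.09]
```

View pics/s3.png

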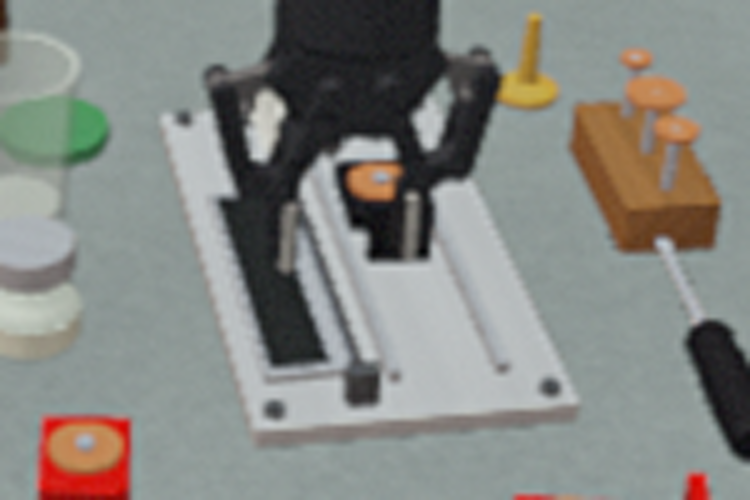

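Side view: the carrier is moving, with its wheel at (375,182) and tab at (400,245). The treadle is level and the finger is still on it. I lighten the press slightly and go on.

Request:
servo_tool:
  deltas:
    - [[0,0,-0.1],0,5.0]
    - [[0,-0.35,-0.06],0,5.0]
    - [[0,-0.35,-0.04],0,5.0]
    - [[0,-0.35,-0.03],0,5.0]
    - [[0,-0.35,-0.03],0,5.0]
    - [[0,-0.35,-0.03],0,5.0]
    - [[0,-0.35,-0.03],0,5.0]

```text
clock: 6.63
position: [0.5583, -0.0022, 0.0231]
ee_rot: [-0.613, 0.79, 0.021, -0.021]
ft_force: [-8.9, 1.7, 10.8]
grip_width: 0.584
```

```bash
python3 g.py 15 33.5 24
```

```text
t 6.6333 local mm [-10.30943629  32.70986964] z 23.067912820499213 open mm 49.87830123379327 F [-8.92  1.66 10.82] M [0.62 1.85 0.11]
yaw turn needed 0.0021388887227994555 z-axis [-0.0593  0.008  -0.9982]
delta cm tool [-0.07 -2.52 -0.24]
j [ 0.34  0.49 -0.5   1.77  0.25  1.01 -2.08]
```

Request:
servo_tool:
  deltas:
    - [[0,-0.35,-0.07],0,5.0]
    - [[0,-0.35,-0.05],0,5.0]
    - [[0,-0.35,-0.04],0,5.0]
    - [[0,-0.35,-0.04],0,5.0]
    - [[0,-0.35,-0.04],0,5.0]

```text
clock: 7.05
position: [0.5736, -0.0059, 0.0232]
ee_rot: [-0.613, 0.789, 0.025, -0.024]
ft_force: [-7.9, 1.5, 10.0]
grip_width: 0.588
```

```bash
python3 g.py 15 33.5 24
```

```text
t 7.05 local mm [ 5.45068146 32.94970515] z 23.163795806176125 open mm 50.25745425787416 F [-7.92  1.48  9.98] M [0.59 1.81 0.09]
yaw turn needed 0.003012756240606102 z-axis [-0.0687  0.009  -0.9976]
delta cm tool [-0.05 -0.95 -0.15]
j [ 0.33  0.52 -0.49  1.72  0.26  1.04 -2.07]
```

Request:
servo_tool:
  deltas:
    - [[0,-0.3,-0.05],0,5.0]
    - [[0,-0.3,-0.04],0,5.0]
    - [[0,-0.25,-0.03],0,5.0]

```text
clock: 7.3
position: [0.5808, -0.0076, 0.0232]
ee_rot: [-0.613, 0.789, 0.027, -0.027]
ft_force: [-8.4, 2.9, 10.5]
grip_width: 0.586
```

```bash
python3 g.py 15 33.5 24
```

```text
t 7.3 local mm [12.85928655 33.16977994] z 23.19134222289372 open mm 50.053679563349334 F [-8.43  2.94 10.48] M [0.61 1.83 0.11]
yaw turn needed 0.003578292849248874 z-axis [-0.0746  0.0096 -0.9972]
delta cm tool [-0.03 -0.21 -0.1 ]
j [ 0.33  0.54 -0.49  1.69  0.26  1.05 -2.07]
```

Request:
servo_tool:
  deltas:
    - [[0,-0.2,-0.03],0,5.0]
    - [[0,-0.2,-0.02],0,5.0]

```text
clock: 7.47
position: [0.582, -0.0078, 0.0232]
ee_rot: [-0.613, 0.789, 0.029, -0.03]
ft_force: [-20.7, 2.7, 20.9]
grip_width: 0.588
```

```bash
python3 - <<'E'
from h import *
import g; g.show(.015,.0335,.024)
b,D=eyes.camera('side'); b=b[160:260,290:440]; b=cv2.resize(b,None,fx=5,fy=5,interpolation=cv2.INTER_CUBIC)
cv2.imwrite('pics/s4.png',b)
E
```

```text
t 7.4667 local mm [14.04573373 33.28551877] z 23.157727354597405 open mm 50.17630206875354 F [-20.71   2.67  20.86] M [ 0.77  4.35 -0.15]
yaw turn needed 0.003979556101550188 z-axis [-0.0829  0.0102 -0.9965]
delta cm tool [-0.02 -0.09 -0.09]
j [ 0.32  0.55 -0.48  1.68  0.26  1.06 -2.07]
```

View pics/s4.png

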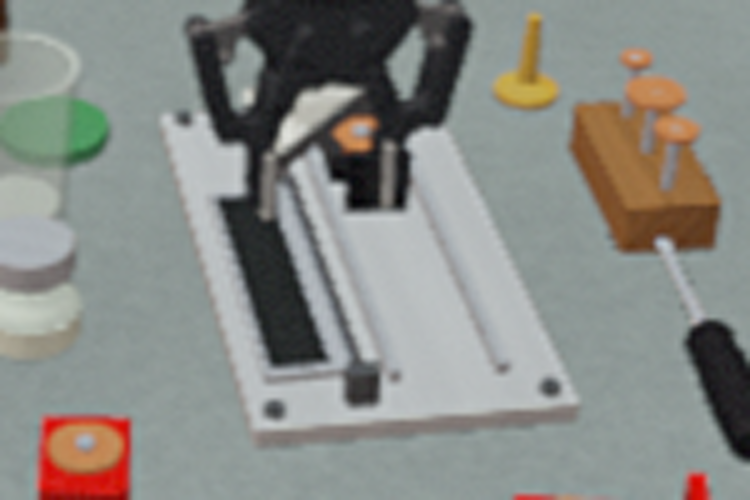

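Side view: the flap is open, tilted at (320,105), and the carrier is under it with the foot of its tab at about (376,208). The force jumped, which suggests the stop. I check where the tab is.

```bash
python3 - <<'E'
from f import *
for n,c in(('s1',(418,293)),('s2 right tip hidden',(400,298)),('s3',(400,259)),('s4',(376,208))):
    p=ray('side',290+c[0]/5,160+c[1]/5,.012);print(n,'tab foot',Rz.T@(p[:2]-t)*1e3)
a,D=eyes.camera('top'); cv2.imwrite('pics/t4.png',cv2.resize(a[110:260,320:470],None,fx=4,fy=4,interpolation=cv2.INTER_CUBIC))
E
```

```text
s1 tab foot [-44.54093826  -1.38052715]
s2 right tip hidden tab foot [-47.38576575   8.15366125]
s3 tab foot [-15.77029041   0.3053657 ]
s4 tab foot [29.4702162   1.46746891]
```

View pics/t4.png

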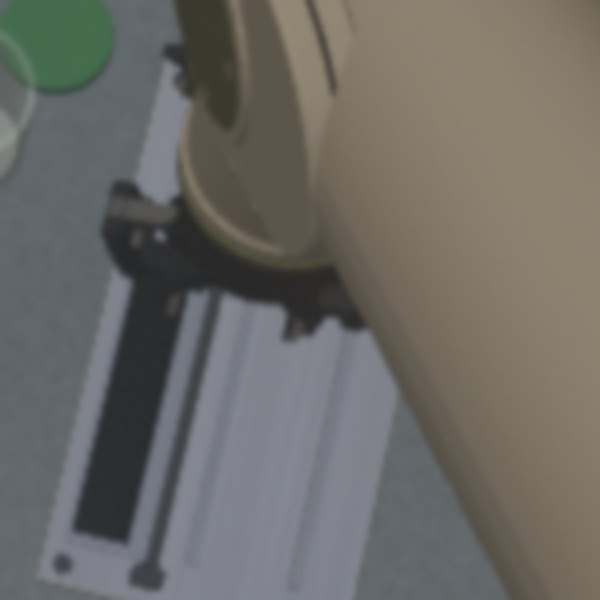

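The top view is blocked by the arm. The side view puts the tab about 74 mm further on, giving carrier x≈77-79. One more mild push to confirm the stop.

Request:
servo_tool:
  deltas:
    - [[0,-0.15,-0.03],0,5.0]
    - [[0,-0.1,-0.02],0,5.0]

```text
clock: 7.73
position: [0.5817, -0.0077, 0.0234]
ee_rot: [-0.613, 0.789, 0.032, -0.033]
ft_force: [-8.3, 1.9, 9.7]
grip_width: 0.584
```

```bash
python3 g.py 15 33.5 24
```

```text
t 7.7333 local mm [13.76421194 33.23835865] z 23.404057603819084 open mm 49.88509757116152 F [-8.34  1.88  9.68] M [ 0.5   1.7  -0.16]
yaw turn needed 0.0041187682943845776 z-axis [-0.0903  0.0103 -0.9959]
delta cm tool [-0.02 -0.12 -0.07]
j [ 0.32  0.55 -0.48  1.68  0.26  1.07 -2.06]
```

It doesn't advance, so it is seated. I back off the tab, then lift and let the flap close.

Request:
servo_tool:
  deltas:
    - [[0,0.4,-0.02],0,5.0]
    - [[0,0.4,0],0,5.0]
    - [[0,0.3,-0.1],0,5.0]
    - [[0,0.1,-0.4],0,5.0]
    - [[0,0.1,-0.5],0,5.0]
    - [[0,0.1,-0.5],0,5.0]
    - [[0,0.1,-0.7],0,5.0]
    - [[0,0.2,-1],0,5.0]
    - [[0,0.2,-1.5],0,5.0]
    - [[0,0.2,-2],0,5.0]
    - [[0,0.4,-3],0,5.0]
    - [[0,0.4,-3],0,5.0]

```text
clock: 8.73
position: [0.563, -0.0038, 0.1544]
ee_rot: [-0.612, 0.789, 0.034, -0.036]
ft_force: [0.7, -0.2, 0.2]
grip_width: 0.584
```

Request:
servo_tool:
  deltas:
    - [[0,3,-2],0,5.0]
    - [[0,4,-2],0,5.0]
    - [[0,4,0],0,5.0]
    - [[2,4,0],0,5.0]
    - [[3,3,0],0,5.0]
    - [[4,0,0],0,5.0]
    - [[4,0,0],0,5.0]
    - [[4,0,0],0,5.0]
    - [[4,0,0],0,5.0]
    - [[4,0,0],0,5.0]
    - [[4,0,0],0,5.0]
    - [[0,0,0],0,5.0]

```text
clock: 9.73
position: [0.3183, -0.2404, 0.2297]
ee_rot: [-0.619, 0.784, 0.026, -0.028]
ft_force: [-0.1, 1.0, -0.7]
grip_width: 0.586
```

```bash
python3 - <<'E'
from h import *
import g; g.show()
a,D=eyes.camera('top'); cv2.imwrite('pics/t5.png',cv2.resize(a[115:285,320:490],None,fx=3.5,fy=3.5,interpolation=cv2.INTER_CUBIC)); np.save('top5.npy',D)
E
```

```text
t 9.7333 local mm [-183.00123289 -258.0239058 ] z 229.67513120000294 open mm 50.08081711989393 F [-0.15  1.03 -0.72] M [-0.03 -0.05 -0.01]
yaw turn needed 0.019011952170061353 z-axis [-0.0766  0.006  -0.997 ]
delta cm tool [-28.97 -12.42   9.71]
j [ 0.73 -0.11 -0.2   1.95  0.01  1.37 -1.29]
```

View pics/t5.png

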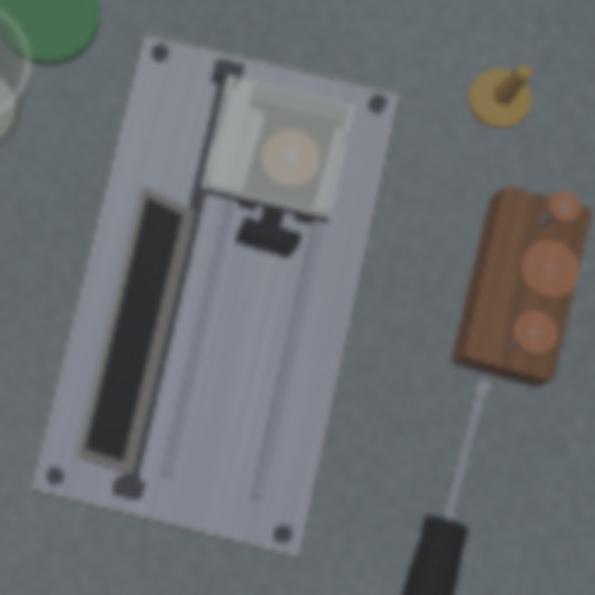

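The flap is shut and the treadle is up, exactly as at the start. The wheel shows through the hood at (290,157), and the tab is outside it at (268,238). A quick measurement comes next.

```bash
python3 - <<'E'
from f import *
for nm,c,z in(('wheel0',(260,284),.03),('wheel',(290,157),.03),('edgeL0',(212,372),.046),('edgeL',(238,244),.046),('edgeR0',(270,384),.046),('edgeR',(293,256),.046)):
    print(nm,Rz.T@(ray('top',*o(c),z)[:2]-t)*1e3)
a=cv2.imread('pics/crop.png').astype(int);b=cv2.imread('pics/t5.png').astype(int)[:595,:595]
d=np.abs(a-b).max(2); print('treadle diff',d[180:470,60:190].mean(),'hood right edge',d[80:220,330:360].mean(),'bystanders',d[60:595,450:].mean())
E
```

```text
wheel0 [3.18769952 0.07765489]
wheel [77.33891671 -0.652921  ]
edgeL0 [-52.9588768   16.02263551]
edgeL [18.18686722 17.74348154]
edgeR0 [-51.82353586 -15.08571463]
edgeR [ 18.79692334 -12.29861132]
treadle diff 0.8523607427055703 hood right edge 1.333095238095238 bystanders 0.8273799548823719
```

The wheel gives 77.3, but my hand-picked tab edges suggest about 74. I settle it with a tab mask against known landmarks.

```bash
python3 - <<'E'
from f import *
def dark(f,x0,y0,x1,y1):
    g=cv2.cvtColor(cv2.imread(f),cv2.COLOR_BGR2GRAY)[y0:y1,x0:x1]; v,u=np.nonzero(g<75)
    P=np.array([Rz.T@(ray('top',*o((a+x0,b+y0)),.046)[:2]-t)*1e3 for a,b in zip(u,v)])
    return P
for f,b in(('pics/crop.png',(200,338,290,395)),('pics/t5.png',(228,217,312,268))):
    P=dark(f,*b); w=P[np.abs(P[:,1]-P[:,1].mean())>6]
    print(f,len(P),'tab x',np.percentile(w[:,0],[2,50,98]).round(1),'y',np.percentile(P[:,1],[1,99]).round(1))
def wheel(f,x0,y0,x1,y1):
    h=cv2.cvtColor(cv2.imread(f)[y0:y1,x0:x1],cv2.COLOR_BGR2HSV); m=((h[...,1]>(90 if 'crop' in f else 45))&((h[...,0]<20)))
    v,u=np.nonzero(m); (c,r)=cv2.minEnclosingCircle(np.stack([u,v],1).astype(np.float32)); return np.array([u.mean()+x0,v.mean()+y0]),c,r
for f,b in(('pics/crop.png',(220,245,300,325)),('pics/t5.png',(250,117,330,197))):
    c,_,r=wheel(f,*b); print(f,c,r,Rz.T@(ray('top',*o(c),.03)[:2]-t)*1e3)
E
```

```text
pics/crop.png 1558 tab x [-52.7 -47.5 -42.3] y [-14.1  16. ]Traceback (most recent call last):
  File "<stdin>", line 7, in <module>
  File "<stdin>", line 4, in dark
  File "h.py", line 8, in ray
    K,Rm,t=cal(n); d=Rm.T@np.linalg.solve(K,[u,v,1.]); o=-Rm.T@t
           ~~~^^^
  File "h.py", line 5, in cal
    c=eyes.calibration(n); K=np.array([[c['fx'],0,c['cx']],[0,c['fy'],c['cy']],[0,0,1.]])
ValueError: time passes only in moves, steps and waits
```

```bash
sed -i 's/^def cal/import functools\n@functools.cache\ndef cal/' h.py; python3 - <<'E'
from f import *
def pts(f,x0,y0,x1,y1,test,z):
    v,u=np.nonzero(test(cv2.imread(f)[y0:y1,x0:x1]))
    return np.array([Rz.T@(ray('top',*o((a+x0,b+y0)),z)[:2]-t)*1e3 for a,b in zip(u,v)])
dk=lambda i:cv2.cvtColor(i,cv2.COLOR_BGR2GRAY)<75
cu=lambda i:(i[...,2].astype(int)-i[...,0])>25
for f,b,w in(('pics/crop.png',(200,338,290,395),(220,245,300,325)),('pics/t5.png',(228,217,312,268),(250,117,330,197))):
    P=pts(f,*b,dk,.046); q=P[np.abs(P[:,1]-P[:,1].mean())>7]
    W=pts(f,*w,cu,.03)
    print(f,'tab x',np.percentile(q[:,0],[2,50,98]).round(1),'wheel',W.mean(0).round(1),'size',np.ptp(W,axis=0).round(1))
E
```

```text
pics/crop.png tab x [-52.7 -47.5 -42.7] wheel [3.  0.3] size [32.7 32.7]<stdin>:10: RuntimeWarning: Mean of empty slice.
  ret = ret.dtype.type(ret / rcount)
Traceback (most recent call last):
ValueError: zero-size array to reduction operation maximum which has no identity
```

```bash
python3 - <<'E'
from f import *
im=cv2.imread('pics/t5.png'); 
def pts(m,x0,y0,z):
    v,u=np.nonzero(m); return np.array([Rz.T@(ray('top',*o((a+x0,b+y0)),z)[:2]-t)*1e3 for a,b in zip(u,v)])
P=pts(cv2.cvtColor(im[217:268,228:312],cv2.COLOR_BGR2GRAY)<75,228,217,.046); q=P[np.abs(P[:,1]-P[:,1].mean())>7]
print('tab',np.percentile(q[:,0],[2,50,98]).round(1))
c=im[117:197,250:330]; d=c[...,2].astype(int)-c[...,0]; th_=(np.percentile(d,5)+d.max())/2
W=pts(d>th_,250,117,.03); print('wheel',th_,W.mean(0).round(1),np.ptp(W,axis=0).round(1))
# hood front dark edge and back-plate landmarks
print('neck/front', [ (Rz.T@(ray('top',*o(k),.03)[:2]-t)*1e3).round(1) for k in((240,203),(310,217),(235,208),(325,218))])
E
```

```text
tab [19.2 26.1 41. ]
wheel 7.0 [77.2 -0.9] [32.7 32.3]
neck/front [array([45.1, 20.5]), array([ 46.5, -18.5]), array([41.6, 22.6]), array([ 47.9, -26.6])]
```

The tab's visible rear edge is its foot, at floor height. Correcting for that parallax (about 3 mm more at the far end), its travel is about 75 mm, which agrees with the wheel (carrier x≈77-78). I hand in.

```bash
python3 -c "
from workcell import order; print(order.hand_in())"
```

```text
the job is handed in; nothing more can be done
None
```

The job is handed in, and by my checks the carrier is seated at the back stop with the flap shut behind it. I held the treadle down with one fingertip and pushed the black carrier by its tab with the other until it would go no further. Then I backed off the tab and let the treadle spring up. The clock stood at about 9.8 s of the 38 s allowed.

**Last checks**
- **Carrier position:** the wheel, seen through the clear hood, puts the carrier at local x of about 77–78 mm, y of about -1 mm. The allowed x range is 74.5–83 mm.
- **Flap and treadle:** both look the same as in the starting picture, so the flap is shut.
- **Bystanders:** the part of the top view I compared (spindle block, driver and loose spindle) shows no change. I did not measure the others again, but the arm stayed clear of them.
- **Robot:** it stands clear of everything.

**What disagreed**
- **Tab reading:** my first reading from the tab's edge gave about 74 mm, just under the limit. I had measured the tab's foot as if it were its top. After allowing for that, it agrees with the wheel.
- **Force spike:** early in the slide I pressed the treadle onto its hard stop, with about 34 N upward and 24 N sideways on the tool. I eased off straight away.
- **Tool tilt:** the tool leaned by up to 0.09 rad during the push, with no visible effect.

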